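# Assemble two sample tiered dummy cakes on their drums

## Robot

A 6-joint arm with a two-finger parallel gripper is mounted at the origin on a cart in front of the work surface, level with it; the furniture and walls round the work are solid. World frame = base frame: x ahead of the robot, y to its left, z up, the work surface at z = 0. Lengths are in m, angles in rad, forces in N, time in s.
With the tool pointing down it reaches from about 0.375 to 0.9 m from the base axis. Payload 3.1 kg.
Tool frame: the origin (TCP) lies midway between the tips of the shut fingers; the grasp point (between the pads) lies 19 mm behind it; z points along the fingers, y is the line along which they close (so a half turn about z gives the same grasp; the last joint's range is limited). The gripper opens to 87 mm and grips with 3 to 60 N. Pads are 19 mm wide; open, the fingers measure 117 mm over their backs; the gripper's body (75 mm by 190 mm) begins 51 mm behind the grasp point.
Start: joints at [-1.3, 0.527, 1.433, -0, 1.181, -0.178], TCP at [0.272, -0.563, 0.223] pointing down, gripper open.
Joint ranges: [-3.08, 3.08], [-0.75, 2.2], [0.22, 2.44], [-1.43, 4.57], [0, 2.65], [-2.85, 2.85]. Speed limits (rad/s): [2.79, 2.79, 3.14, 3.14, 3.14, 3.14].

## Interface

Orientations are given as a rotation vector (axis times angle).
In Python, from plant import manip, get_image gives the robot as it stands.
- The arm moves only by the shell command python3 -m inch 'ROWS' [FORCE]. ROWS is JSON, one flat list of numbers, 5 for each row, row after row: the shift along the tool's x, y, z as a fraction of full scale, then the turn about the tool's z as a fraction of full scale, then the opening, from -1 (shut) to 1 (fully open). A call has 1 to 10 rows; each row is the pose to reach, as a shift and turn from the pose commanded when the call began, along the tool's axes at that moment; what a row does not reach only later rows make up. Full scale, the value 1, is 0.25 m for a shift and 90 degrees for a turn. A row lasts 1/10 s, in which the tool goes at most 50 mm and 8.59 degrees, less where a joint would pass 70% of its speed; a pose out of reach is approached as far as the arm can. A call with a number of a shift or a turn outside -1 to 1 is refused whole. A call with a gripper value outside its range is refused whole. The fingers move at their own pace and stop on an object; FORCE is the grip in N (left out, the last holds). Time passes only in rows, so rows that repeat a pose let the fingers close. It gives the time, the measured TCP pose, the force, the opening and the grip force at its end, in the units of the state.
- manip.state(): the state, without advancing time (a new reading comes with each control period).
- get_image(name): name is "side" or "top"; returns a dict with "img" (420x560x3 uint8, blue, green, red), "depth" (420x560 float32, m along the optical axis (not along the pixel's ray), 0 where there is no reading), "K" (3x3 intrinsics, pixels), "xyz" and "rotation" of the camera in the world. Camera axes: x right, y up, looking along -z (the intrinsics and any distortion apply to the point x, -y, -z); pixel columns grow to the right and rows downward; lengths in m; the calibration is good to about 2 mm. A picture is of the moment at which its call begins.
- manip.job_done(): hands the job in; it is judged then, once.
The state is a dict: "clock": time; "joints": joint angles; "joint_velocities": joint speeds; "effort": joint torques, N m; "tcp_pos": TCP position; "tcp_rot": TCP orientation; "wrist_force": force on the tool from outside, world axes, zero at the start; "torque": the same for the moment, N m; "width": opening from 0.0 (shut) to 1.0 (fully open); "grasp_force": force on a finger pad.
Only numpy, scipy, OpenCV 4.12 (cv2) and the standard library are available. Lean on these libraries where they do the work, as an engineer would, in place of code of your own. Each camera call takes 0.05 s, during which the arm holds its last target. There are 200 camera calls.

## Task

Build the two sample cakes: stack the three round tiers on the round drum and the two square tiers on the square drum, each cake with its largest tier at the bottom and its smallest on top. Centre the bottom tiers on their drums and every other tier on the one below, with the sides of the square tiers parallel to the edges of the square drum. Leave the pot, the paint bottle and the kitchen timer where they are.

Things in the scene. Friction and masses are not known exactly. Their poses are not given: they have to be found in the camera images.
- round_drum: round foil-faced cake drum (thick board), 114 mm in diameter, 12 mm thick, lying flat on the worktop and stuck down. Origin at the centre of its underside, z up.
- square_drum: square foil-faced cake drum, 104 x 104 mm, 12 mm thick, lying flat on the worktop and stuck down. Origin at the centre of its underside, z up. x and y are parallel to its edges.
- round_large: loose white round dummy-cake tier, the largest of three: 66 mm in diameter, 34 mm high, solid and hard, flat top and bottom. Origin at the centre of its underside, z up.
- round_medium: loose white round dummy-cake tier, the middle one: 46 mm in diameter, 34 mm high. Origin at the centre of its underside, z up.
- round_small: loose white round dummy-cake tier, the smallest: 28 mm in diameter, 34 mm high. Origin at the centre of its underside, z up.
- square_large: loose white square dummy-cake tier, the larger of two: 64 x 64 mm, 34 mm high. Origin at the centre of its underside, z up. x and y are parallel to its sides; all four sides are alike.
- square_small: loose white square dummy-cake tier, the smaller: 42 x 42 mm, 34 mm high. Origin at the centre of its underside, z up. x and y are parallel to its sides; all four sides are alike.
- pot: bystander: small round pot with a black lid, 38 mm in diameter, 31 mm high, loose, standing between the tiers and the drums. Origin at the centre of its underside, z up.
- paint: bystander: small white and silver paint bottle, 35 mm in diameter, 63 mm high, loose, standing behind the drums. Origin at the centre of its underside, z up.
- timer: bystander: round white kitchen timer, 66 mm in diameter, 42 mm high, loose, at the back on the right. Origin at the centre of its underside, z up.
Not all that is in view belongs to the job. Leave any turquoise or yellow look-alike of the round_medium alone.

How it is judged:
By the outcome, as a careful person would: the job done as asked, in the order asked, and still so for the second after the job is handed in, with the robot touching nothing.
It also fails if it takes over 144 s, if anything falls off the work surface, if the arm or the gripper's body presses on something with over 40 N, if the wrist force passes 120 N, or if a joint passes its speed limit or range.

## Working session

There is one attempt and no reset: what is moved stays moved. The work goes in short steps, Python scripts to look and compute and a shell command to move; the robot and the scene stay as the last step left them, time stands still between calls to the robot, and variables do not carry over. Pictures are saved under pics/ and viewed, at most 14 in all, crops included, and the job is handed in when it is done.

```bash
mkdir -p pics; ls; python3 - <<'E'
from plant import manip,get_image
import cv2
for n in("top","side"):
    r=get_image(n);cv2.imwrite(f"pics/{n}0.png",r["img"]);print(r["K"],r["xyz"],r["rotation"],(r["depth"]>0).mean(),[k for k in r])
print(manip.state())
E
```

```text
pics
[[423.65122109   0.         273.8365794 ]
 [  0.         423.65122109 209.86440306]
 [  0.           0.           1.        ]] [0.45850547 0.06509226 1.27607782] [ 0.07885458 -0.10379926 -1.55351011] 0.9960969387755102 ['img', 'depth', 'K', 'xyz', 'rotation']
[[406.09644118   0.         278.33883622]
 [  0.         406.09644118 205.67224042]
 [  0.           0.           1.        ]] [0.21838771 0.85387038 0.68475725] [ 0.29305694 -1.26917991 -2.42165604] 0.9959991496598639 ['img', 'depth', 'K', 'xyz', 'rotation']
{'clock': 0.1, 'joints': array([-1.29947892e+00,  5.28352699e-01,  1.43377253e+00, -1.63355836e-05,
        1.18138805e+00, -1.78528144e-01]), 'joint_velocities': array([ 1.44303390e-04, -2.87496807e-03, -3.13522736e-03,  2.89915349e-04,
        4.48629342e-05, -1.16625063e-03]), 'effort': array([-5.95002057e-04, -4.40986705e+01, -1.77151233e+01,  6.34404039e-02,
        5.33677242e-02, -3.58709065e-05]), 'tcp_pos': array([ 0.2715947 , -0.56217733,  0.2216826 ]), 'tcp_rot': array([-3.06058839e+00, -7.00254584e-01,  1.63522451e-04]), 'wrist_force': array([-0.67353258, -0.47390564, -0.14456   ]), 'torque': array([-0.0253119 ,  0.06344917, -0.00207447]), 'grasp_force': 0.0, 'width': 0.992955281026571}
```

View pics/top0.png

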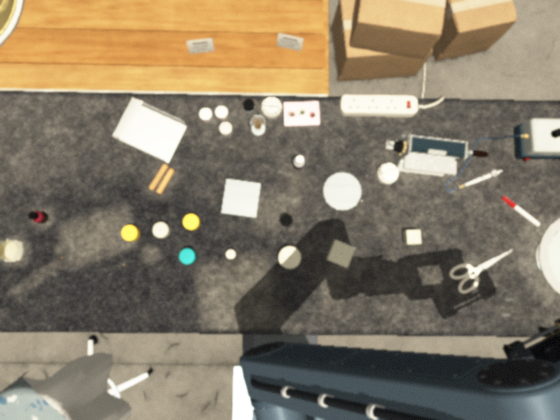

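View pics/side0.png

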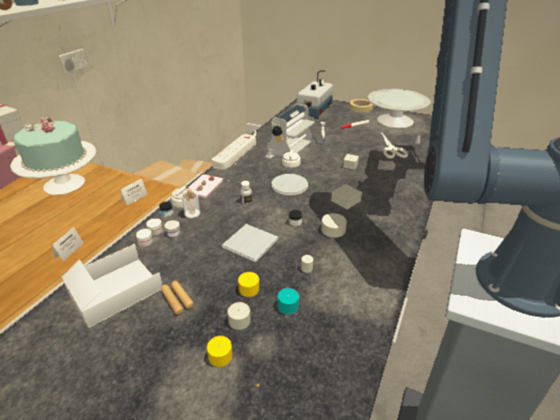

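The top view shows the square drum (241,198), round drum (342,191), round_large (289,257), round_medium (161,230), round_small (231,254), square_large (341,253, in shadow), square_small (413,237), pot (286,219), paint (299,160) and timer (388,173). The side view agrees with this.

```bash
cat >h.py <<'E'
import numpy as np,cv2
from scipy.spatial.transform import Rotation as R
from plant import manip,get_image
def cloud(n):
    r=get_image(n);K=r["K"];d=r["depth"];v,u=np.mgrid[:420,:560]
    p=np.stack([(u-K[0,2])/K[0,0]*d,-(v-K[1,2])/K[1,1]*d,-d],-1)
    return r,p@R.from_rotvec(r["rotation"]).as_matrix().T+r["xyz"]
def project(r,P):
    q=(np.asarray(P)-r["xyz"])@R.from_rotvec(r["rotation"]).as_matrix()
    return r["K"][0,0]*q[0]/-q[2]+r["K"][0,2], r["K"][1,1]*q[1]/q[2]+r["K"][1,2]
def cast(r,uv,z):
    uv=np.asarray(uv,float).reshape(-1,2);K=r["K"]
    d=np.c_[(uv[:,0]-K[0,2])/K[0,0],-(uv[:,1]-K[1,2])/K[1,1],-np.ones(len(uv))]@R.from_rotvec(r["rotation"]).as_matrix().T
    return (r["xyz"]+d*((z-r["xyz"][2])/d[:,2])[:,None])[:,:2]
def blob(r,X,uv,z,tol=.008,rad=45):
    """component of the depth mask near height z at pixel uv -> outline on plane z"""
    m=((X[...,2]>z-tol)&(X[...,2]<z+tol)).astype(np.uint8)
    n,l=cv2.connectedComponents(m,connectivity=4)
    u,v=map(int,np.round(uv));w=l[v-3:v+4,u-3:u+4];k=np.bincount(w[w>0]).argmax()
    mm=(l==k).astype(np.uint8)
    c=max(cv2.findContours(mm,cv2.RETR_EXTERNAL,cv2.CHAIN_APPROX_NONE)[0],key=cv2.contourArea)
    ys,xs=np.nonzero(mm);cen=cast(r,np.c_[xs,ys],z).mean(0)
    q=cast(r,c[:,0],z);rect=cv2.minAreaRect((q*1000).astype(np.float32))
    return dict(c=cen,rect=rect,zmed=np.median(X[mm>0,2]),n=len(xs),circ=cv2.minEnclosingCircle((q*1000).astype(np.float32)))
E
python3 - <<'E'
from h import *
r,X=cloud("top")
obj=dict(sd=(241,198,.012),rd=(342,191,.012),rl=(289,257,.034),rm=(161,230,.034),rs=(231,254,.034),sl=(341,253,.034),ss=(413,237,.034),pot=(286,219,.031),paint=(299,160,.063),timer=(388,173,.042),yel=(191,222,.034),teal=(187,256,.034),yel2=(129,233,.034))
t=X[225:240,280:330,2];print("table",np.median(X[280:300,100:200,2]),X[280:300,100:200,2].std())
for k,(u,v,z) in obj.items():
    try:
        b=blob(r,X,(u,v),z,.005 if z<.02 else .01);a=b["rect"]
        print(k,b["c"].round(4),"z",round(float(b["zmed"]),4),"n",b["n"],"rect",np.round(a[0],1),np.round(a[1],1),round(a[2],1),"circ",np.round(b["circ"][0],1),round(b["circ"][1],1))
    except Exception as e: print(k,e)
rs,_=cloud("side")
im=cv2.resize(r["img"][140:300,100:460],None,fx=2.2,fy=2.2,interpolation=cv2.INTER_CUBIC);cv2.imwrite("pics/topc.png",im)
E
```

```text
table 0.0013214444562892336 0.07532863016171878
sd [0.6428 0.148 ] z 0.0131 n 1096 rect [643.2 147.4] [105.1 105.7] 82.7 circ [643.6 148. ] 72.7
rd [ 0.6694 -0.1575] z 0.0134 n 1004 rect [ 670.1 -157.4] [113.2 113.5] 45.3 circ [ 669.2 -156.9] 58.1
rl [4.672e-01 4.000e-04] z 0.0358 n 399 rect [4.674e+02 4.000e-01] [63.8 63.7] 64.3 circ [4.673e+02 4.000e-01] 32.8
rm [0.5416 0.3778] z 0.035 n 202 rect [541.7 377.6] [44.  44.8] 46.8 circ [541.3 378. ] 23.6
rs [0.4743 0.1724] z 0.0347 n 74 rect [474.1 172.2] [26.2 23.3] 1.4 circ [474.6 172.3] 13.9
sl [ 0.4804 -0.1501] z 0.0356 n 489 rect [ 480.6 -150. ] [65.4 64.1] 68.3 circ [ 480.4 -150.5] 43.6
ss [ 0.5327 -0.3636] z 0.0355 n 221 rect [ 533.2 -363.3] [41.3 44.8] 0.9 circ [ 533.2 -363.5] 28.8
pot [0.5751 0.0114] z 0.0326 n 130 rect [574.9  11.4] [35.6 32.5] 0.7 circ [575.4  11.4] 18.8
paint [ 0.7515 -0.0241] z 0.0638 n 54 rect [751.1 -24. ] [20.8 23.3] 46.3 circ [751.8 -24.4] 12.4
timer [ 0.7289 -0.2974] z 0.0357 n 202 rect [ 734.7 -305.7] [50.8 81.6] 40.9 circ [ 741.9 -301.3] 42.9
yel [0.5672 0.2905] z 0.0353 n 194 rect [567.2 290.4] [41.2 44.2] 0.9 circ [567.7 290.7] 23.3
teal [0.4666 0.2984] z 0.0357 n 204 rect [466.5 298.2] [43.5 43.5] 2.1 circ [466.8 298.1] 23.1
yel2 [0.5321 0.4676] z 0.0352 n 204 rect [532.2 467.9] [40.9 46.9] 0.9 circ [531.4 467.3] 24.2
```

```bash
cat >>h.py <<'E'
def sq(r,X,uv,z,tol):
    """square yaw in deg (mod 90) from the fourfold moment of the mask"""
    m=((X[...,2]>z-tol)&(X[...,2]<z+tol)).astype(np.uint8)
    n,l=cv2.connectedComponents(m,connectivity=4);k=l[int(uv[1]),int(uv[0])]
    ys,xs=np.nonzero(l==k);p=cast(r,np.c_[xs,ys],z);p-=p.mean(0);w=p[:,0]+1j*p[:,1]
    return np.degrees(np.angle(-(w**4).sum()))/4
E
python3 - <<'E'
from h import *
for i in range(2):
    r,X=cloud("top")
    for k,u,v,z in(("sd",241,198,.013),("sl",341,253,.035),("ss",413,237,.035)):print(k,sq(r,X,(u,v),z,.006 if k=="sd" else .01))
E
python3 -m inch '[0.994,-0.422,0,0.2856,1, 0.994,-0.422,0,0.2856,1, 0.994,-0.422,0,0.2856,1, 0.994,-0.422,0,0.2856,1, 0.994,-0.422,0,0.2856,1, 0.994,-0.422,0,0.2856,1, 0.994,-0.422,0,0.2856,1, 0.994,-0.422,0,0.2856,1]' 25
```

```text
sd -7.041162442528552
sl -21.59627240188936
ss 4.518903634335005
sd -7.249312721142827
sl -21.684548335378313
ss 4.4086819306321425
clock: 1.1
tcp_pos: [0.4498, -0.3597, 0.2226]
tcp_rot: [3.141, 0.004, -0.001]
wrist_force: [-0.3, -0.5, -0.4]
width: 0.999
grasp_force: 0.0
```

```bash
python3 -m inch '[0.034,-0.72,0,0,1, 0.034,-0.72,0,0,1, 0.034,-0.72,0,0,1, 0.034,-0.72,0,0,1, 0.034,-0.72,0,0,1]' | head -2
python3 -m inch '[0.035,-0.72,0.4,0,1, 0.035,-0.72,0.4,0,1, 0.035,-0.72,0.4,0,1, 0.035,-0.72,0.4,0,1, 0.035,-0.72,0.4,0,1, 0.035,-0.72,0.4,0,1, 0.035,-0.72,0.4,0,1]'
python3 - <<'E'
from h import *
r,X=cloud("top");s,_=cloud("side")
cv2.imwrite("pics/t1.png",np.hstack([cv2.resize(r["img"][180:320,210:350],(400,400)),cv2.resize(s["img"][130:270,270:410],(400,400))]))
E
```

```text
clock: 1.6
tcp_pos: [0.4564, -0.1773, 0.2225]
clock: 2.3
tcp_pos: [0.468, -0.0019, 0.123]
tcp_rot: [3.14, -0.001, 0.004]
wrist_force: [0.9, -0.8, 0.1]
width: 1.003
grasp_force: 0.0
```

View pics/t1.png

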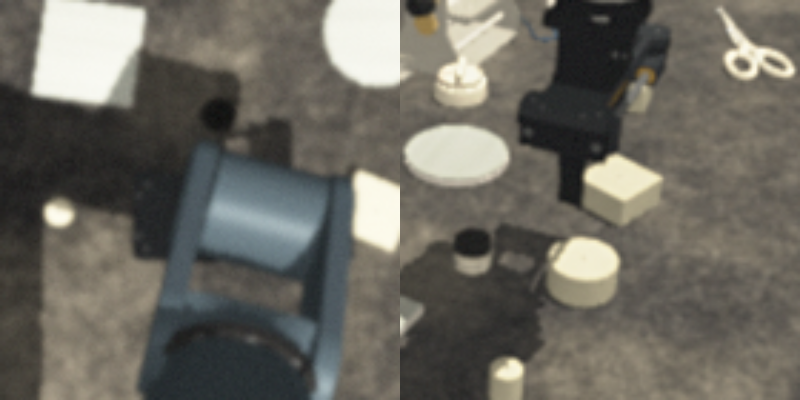

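The top crop shows only the gripper over round_large. In the side crop the fingers hang above the tier, with the pot clear to one side.

```bash
python3 -m inch '[-0.003,0,0.1,0,1, -0.003,0,0.2,0,1, -0.003,0,0.3,0,1, -0.003,0,0.38,0,1, -0.003,0,0.43,0,1, -0.003,0,0.45,0,1, -0.003,0,0.45,0,1, -0.003,0,0.45,0,1]' 25
python3 -m inch '[0,0,0,0,0.5, 0,0,0,0,0.5, 0,0,0,0,0.4, 0,0,0,0,0.4, 0,0,0,0,0.4, 0,0,0,0,0.4, 0,0,0,0,0.4]' 25
```

```text
clock: 3.2
tcp_pos: [0.4665, -0.0005, 0.0107]
tcp_rot: [3.141, 0.0, 0.003]
wrist_force: [0.4, -0.1, -0.2]
width: 1.001
grasp_force: 0.0
clock: 3.9
tcp_pos: [0.4659, 0.0003, 0.0104]
tcp_rot: [3.142, 0.002, 0.001]
wrist_force: [0.3, 1.0, 6.2]
width: 0.755
grasp_force: 25.0
```

```bash
python3 -m inch '[0,0,-0.15,0,0.4, 0,0,-0.3,0,0.4, 0.1,0.08,-0.3,0,0.4, 0.25,0.195,-0.3,0,0.4, 0.42,0.33,-0.3,0,0.4, 0.6,0.47,-0.3,0,0.4, 0.73,0.57,-0.3,0,0.4, 0.809,0.631,-0.3,0,0.4, 0.809,0.631,-0.3,0,0.4, 0.809,0.631,-0.3,0,0.4]'
python3 - <<'E'
from h import *
s,_=cloud("side")
cv2.imwrite("pics/s2.png",cv2.resize(s["img"][110:250,220:380],(640,560)))
E
```

```text
clock: 4.9
tcp_pos: [0.667, -0.1571, 0.0836]
tcp_rot: [-3.14, -0.001, 0.005]
wrist_force: [-0.1, -0.4, -1.8]
width: 0.749
grasp_force: 25.0
```

View pics/s2.png

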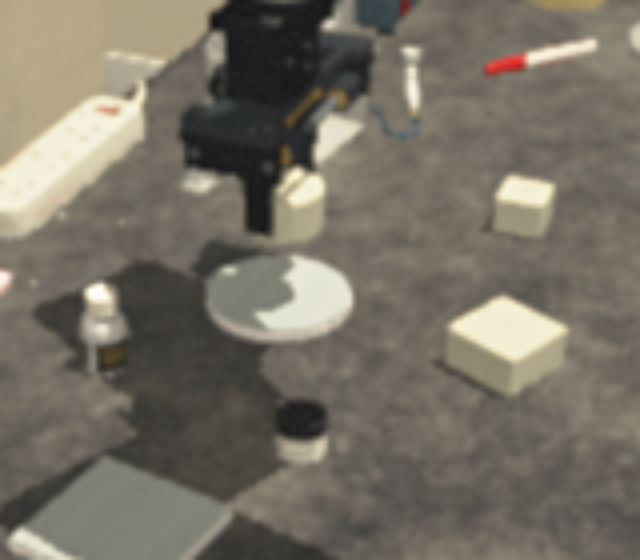

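The side crop shows the tier held above the round drum, with the paint bottle and pot untouched.

```bash
python3 -m inch '[0,0,0.08,0,0.4, 0,0,0.16,0,0.4, 0,0,0.22,0,0.4, 0,0,0.245,0,0.4, 0,0,0.25,0,0.4, 0,0,0.25,0,0.4]'
python3 -m inch '[0,0,0.002,0,0.6, 0,0,0.002,0,0.8, 0,0,0.002,0,1, 0,0,0.002,0,1]'
python3 -m inch '[0,0,-0.2,0,1, 0,0,-0.4,0,1, -0.3,0,-0.6,0,1, -0.6,0,-0.6,0,1, -0.8,-0.2,-0.6,0,1, -0.8,-0.4,-0.6,0,1, -0.8,-0.6,-0.6,0,1]'
python3 - <<'E'
from h import *
r,X=cloud("top");s,_=cloud("side")
print(blob(r,X,project(r,(.6695,-.1573,.046)),.047,.008))
cv2.imwrite("pics/t3.png",np.hstack([cv2.resize(r["img"][130:270,270:410],(400,400)),cv2.resize(s["img"][130:270,220:360],(400,400))]))
E
```

```text
clock: 5.55
tcp_pos: [0.6681, -0.1568, 0.0227]
tcp_rot: [-3.142, -0.003, -0.0]
wrist_force: [-0.5, 0.5, -1.5]
width: 0.751
grasp_force: 25.0
clock: 5.95
tcp_pos: [0.6684, -0.1574, 0.0224]
tcp_rot: [3.141, 0.002, 0.001]
wrist_force: [0.3, 1.0, 0.3]
width: 0.962
grasp_force: 0.0
clock: 6.65
tcp_pos: [0.4811, -0.0509, 0.1709]
tcp_rot: [-3.142, 0.005, 0.001]
wrist_force: [1.4, 1.0, -0.3]
width: 0.999
grasp_force: 0.0
{'c': array([ 0.66925967, -0.15679547]), 'rect': ((669.3504028320312, -156.4512939453125), (62.68350601196289, 65.23027801513672), 0.9600263237953186), 'zmed': np.float64(0.04748840090688233), 'n': 391, 'circ': ((669.1130981445312, -156.79412841796875), 33.16633605957031)}
```

View pics/t3.png

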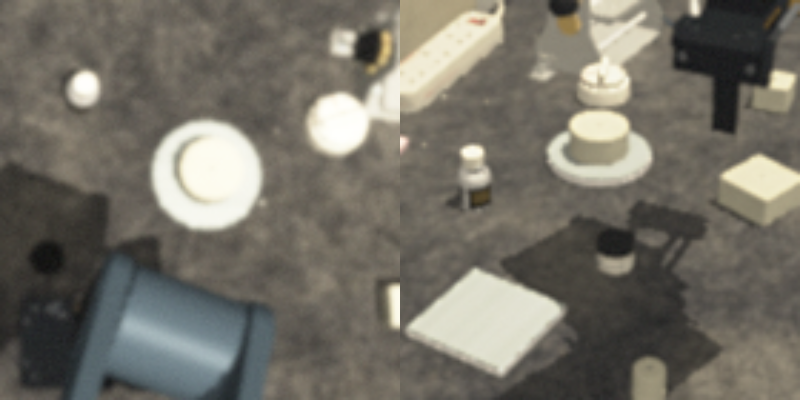

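The bottom tier sits centred on the round drum, within about 1 mm, and the bystanders haven't moved. Next is round_medium.

```bash
python3 -m inch '[0.2,-1,0,0,0.38, 0.2,-1,0,0,0.38, 0.2,-1,0,0,0.38, 0.2,-1,0,0,0.38, 0.2,-1,0,0,0.38, 0.2,-1,0,0,0.38, 0.2,-1,0,0,0.38]'
python3 -m inch '[0.05,-0.5,0,0,0.38, 0.05,-0.5,0,0,0.38, 0.05,-0.5,0,0,0.38, 0.05,-0.5,0,0,0.38, 0.05,-0.5,0,0,0.38, 0.05,-0.5,0,0,0.38]'
```

```text
clock: 7.45
tcp_pos: [0.534, 0.2003, 0.1702]
tcp_rot: [3.141, 0.007, 0.001]
wrist_force: [-0.7, -0.7, -0.1]
width: 0.693
grasp_force: 0.0
clock: 8.05
tcp_pos: [0.5459, 0.3217, 0.1701]
tcp_rot: [3.14, -0.002, -0.002]
wrist_force: [0.3, 0.8, -0.5]
width: 0.691
grasp_force: 0.0
```

```bash
python3 -m inch '[-0.017,-0.15,0,0,0.38, -0.017,-0.224,0.1,0,0.38, -0.017,-0.224,0.25,0,0.38, -0.017,-0.224,0.4,0,0.38, -0.017,-0.224,0.5,0,0.38, -0.017,-0.224,0.57,0,0.38, -0.017,-0.224,0.62,0,0.38, -0.017,-0.224,0.638,0,0.38, -0.017,-0.224,0.638,0,0.38]'
python3 -m inch '[0,0,0,0,0.1, 0,0,0,0,0, 0,0,0,0,0, 0,0,0,0,0, 0,0,0,0,0, 0,0,0,0,0]' 20
```

```text
clock: 8.95
tcp_pos: [0.5418, 0.3791, 0.0107]
tcp_rot: [3.141, 0.0, -0.001]
wrist_force: [1.0, -0.1, -0.3]
width: 0.692
grasp_force: 0.0
clock: 9.55
tcp_pos: [0.5421, 0.3803, 0.0118]
tcp_rot: [-3.141, -0.002, -0.002]
wrist_force: [0.0, -1.3, 6.0]
width: 0.527
grasp_force: 20.0
```

```bash
cat >>h.py <<'E'
def tcp(n=6):
    q=[]
    for _ in range(n): get_image("top");s=manip.state();q.append(np.r_[s["tcp_pos"],2*np.degrees(np.arctan2(s["tcp_rot"][1],s["tcp_rot"][0]))])
    q=np.array(q);q[:,3]=(q[:,3]+90)%180-90 if abs(q[0,3])<60 or abs(q[0,3])>120 else q[:,3]
    return q.mean(0).round(4),q.std(0).round(4)
E
python3 -m inch '[0,0,-0.2,0,0, 0,0,-0.4,0,0, 0,0.1,-0.5,0,0, 0,0.3,-0.5,0,0, 0,0.5,-0.5,0,0, 0,0.7,-0.5,0,0, 0,0.9,-0.5,0,0, 0,1,-0.5,0,0, 0,1,-0.5,0,0]' | head -2
python3 -m inch '[0.1,0.2,0,0,0, 0.2,0.4,0,0,0, 0.3,0.6,0,0,0, 0.4,0.8,0,0,0, 0.5,1,0,0,0, 0.51,1,0,0,0, 0.51,1,0,0,0]'|head -2
python3 -m inch '[0,0.14,0,0,0, 0,0.14,0,0,0, 0,0.14,0,0,0]'
python3 -c "
from h import *
print(tcp())"
```

```text
clock: 10.45
tcp_pos: [0.5417, 0.1267, 0.1355]
clock: 11.15
tcp_pos: [0.6727, -0.1236, 0.1354]
clock: 11.45
tcp_pos: [0.6693, -0.1535, 0.1352]
tcp_rot: [-3.14, -0.002, 0.002]
wrist_force: [0.3, 1.0, -0.6]
width: 0.521
grasp_force: 20.0
(array([ 0.6694, -0.153 ,  0.1356,  0.1519]), array([0.0002, 0.0003, 0.0002, 0.0174]))
```

```bash
python3 -m inch '[0,0.016,0.1,0,0, 0,0.016,0.2,0,0, 0,0.016,0.26,0,0, 0,0.016,0.295,0,0, 0,0.016,0.312,0,0, 0,0.016,0.312,0,0, 0,0.016,0.312,0,0]'
python3 -m inch '[0,0,0.002,0,0.2, 0,0,0.002,0,0.38, 0,0,0.002,0,0.38, 0,0,0.002,0,0.38]'
python3 -m inch '[0,0,-0.15,0,0.38, 0,0,-0.3,0,0.38, -0.3,-0.2,-0.4,0,0.38, -0.5,-0.4,-0.4,0,0.38, -0.7,-0.6,-0.4,0,0.38, -0.75,-0.8,-0.4,0,0.38, -0.75,-1,-0.4,0,0.38, -0.75,-1,-0.4,0,0.38]'
python3 - <<'E'
from h import *
print(tcp(2))
r,X=cloud("top");s,_=cloud("side")
print(blob(r,X,project(r,(.6692,-.157,.081)),.081,.008))
print(blob(r,X,(231,254),.035,.01)["c"])
cv2.imwrite("pics/t4.png",np.hstack([cv2.resize(r["img"][130:270,270:410],(400,400)),cv2.resize(s["img"][130:270,220:360],(400,400))]))
E
```

```text
clock: 12.45
tcp_pos: [0.6706, -0.159, 0.0587]
tcp_rot: [3.141, 0.002, 0.003]
wrist_force: [0.4, -1.0, -0.0]
width: 0.521
grasp_force: 20.0
clock: 12.85
tcp_pos: [0.6698, -0.1589, 0.0575]
tcp_rot: [3.141, 0.002, 0.001]
wrist_force: [0.4, 0.6, -0.4]
width: 0.682
grasp_force: 0.0
clock: 13.65
tcp_pos: [0.4897, 0.0698, 0.1573]
tcp_rot: [-3.142, 0.001, -0.002]
wrist_force: [1.1, -0.2, -0.1]
width: 0.689
grasp_force: 0.0
(array([0.4852, 0.075 , 0.157 , 0.334 ]), array([0.001 , 0.0015, 0.    , 0.0888]))
{'c': array([ 0.67059788, -0.15885302]), 'rect': ((670.2991333007812, -158.61805725097656), (43.431739807128906, 45.828975677490234), 63.736907958984375), 'zmed': np.float64(0.08132199515889393), 'n': 199, 'circ': ((670.3362426757812, -158.9779510498047), 23.26850700378418)}Traceback (most recent call last):
  File "<stdin>", line 5, in <module>
  File "h.py", line 19, in blob
    u,v=map(int,np.round(uv));w=l[v-3:v+4,u-3:u+4];k=np.bincount(w[w>0]).argmax()
                                                     ~~~~~~~~~~~~~~~~~~~~~~~~~~^^
ValueError: attempt to get argmax of an empty sequence
```

```bash
python3 -m inch '[0.736,0.928,0,0,0.38, 0.736,0.928,0,0,0.38, 0.736,0.928,0,0,0.38, 0.736,0.928,0,0,0.38, 0.736,0.928,0,0,0.38, 0.736,0.928,0,0,0.38, 0.736,0.928,0,0,0.38, 0.736,0.928,0,0,0.38, 0.736,0.928,0,0,0.38]'
python3 - <<'E'
from h import *
print(tcp(3),tcp(8))
E
```

```text
clock: 14.75
tcp_pos: [0.6739, -0.1636, 0.1562]
tcp_rot: [-3.141, -0.0, 0.003]
wrist_force: [0.3, 0.2, -1.3]
width: 0.69
grasp_force: 0.0
(array([ 0.674 , -0.1625,  0.1567,  0.0878]), array([0.0001, 0.0003, 0.0002, 0.0265])) (array([ 0.6748, -0.1625,  0.1571,  0.1168]), array([0.0002, 0.0003, 0.0001, 0.0148]))
```

```bash
python3 -m inch '[-0.017,-0.014,0.08,0,0.38, -0.017,-0.014,0.2,0,0.38, -0.017,-0.014,0.3,0,0.38, -0.017,-0.014,0.36,0,0.38, -0.017,-0.014,0.385,0,0.38, -0.017,-0.014,0.397,0,0.38, -0.017,-0.014,0.397,0,0.38, -0.017,-0.014,0.397,0,0.38]'
python3 -m inch '[0,0,0,0,0.1, 0,0,0,0,0, 0,0,0,0,0, 0,0,0,0,0, 0,0,0,0,0]' 15
python3 -m inch '[0,0,-0.012,0,0, 0,0,-0.02,0,0, 0,0,-0.02,0,0]'
python3 - <<'E'
from h import *
print(tcp(8))
E
```

```text
clock: 16.1
tcp_pos: [0.6716, -0.16, 0.0588]
tcp_rot: [3.141, 0.002, 0.004]
wrist_force: [-0.7, 0.5, 0.3]
width: 0.69
grasp_force: 0.0
clock: 16.6
tcp_pos: [0.6709, -0.1596, 0.0581]
tcp_rot: [3.142, 0.002, 0.001]
wrist_force: [0.6, 0.3, 3.1]
width: 0.526
grasp_force: 15.0
clock: 16.9
tcp_pos: [0.6708, -0.1598, 0.0627]
tcp_rot: [3.141, 0.002, 0.0]
wrist_force: [1.2, 0.5, 0.1]
width: 0.519
grasp_force: 15.0
(array([ 0.6706, -0.1597,  0.0624,  0.0669]), array([0.    , 0.    , 0.0001, 0.0017]))
```

```bash
python3 -m inch '[-0.0045,-0.0105,0,0,0, -0.0045,-0.0105,0.01,0,0, -0.0045,-0.0105,0.018,0,0, -0.0045,-0.0105,0.018,0,0, -0.0045,-0.0105,0.018,0,0]'
python3 -m inch '[0,0,0,0,0.2, 0,0,0,0,0.38, 0,0,0,0,0.38, 0,0,0,0,0.38]'
python3 -c "
from h import *
print(tcp(4))"
python3 -m inch '[0,0,-0.15,0,0.38, 0,0,-0.3,0,0.38, -0.3,-0.2,-0.4,0,0.38, -0.5,-0.4,-0.4,0,0.38, -0.7,-0.6,-0.4,0,0.38, -0.75,-0.8,-0.4,0,0.38, -0.75,-1,-0.4,0,0.38, -0.75,-1,-0.4,0,0.38]'|head -2
python3 - <<'E'
from h import *
print(tcp(2))
r,X=cloud("top");s,_=cloud("side")
b=blob(r,X,project(r,(.6692,-.157,.081)),.081,.008);print(b["c"],b["rect"][0],b["circ"][0],b["zmed"])
E
```

```text
clock: 17.8
tcp_pos: [0.6695, -0.1569, 0.0581]
tcp_rot: [-3.141, -0.002, 0.0]
wrist_force: [-0.1, -0.1, -0.3]
width: 0.53
grasp_force: 15.0
clock: 18.2
tcp_pos: [0.6696, -0.1571, 0.058]
tcp_rot: [3.142, 0.002, 0.0]
wrist_force: [-0.2, -0.1, 0.1]
width: 0.677
grasp_force: 0.0
(array([ 0.6696, -0.1571,  0.058 ,  0.0653]), array([0.    , 0.    , 0.    , 0.0012]))
clock: 19.2
tcp_pos: [0.4894, 0.0716, 0.1581]
(array([0.4851, 0.0767, 0.1577, 0.3358]), array([0.001 , 0.0015, 0.    , 0.089 ]))
[ 0.66927389 -0.15659171] (669.3741455078125, -157.4654083251953) (668.5305786132812, -156.30548095703125) 0.08157600110209873
```

```bash
python3 -m inch '[-0.048,-0.385,0,0,0.05, -0.048,-0.385,0.1,0,0.05, -0.048,-0.385,0.2,0,0.05, -0.048,-0.385,0.3,0,0.05, -0.048,-0.385,0.36,0,0.05, -0.048,-0.385,0.36,0,0.05]'
python3 -c "
from h import *
print(tcp(6))"
```

```text
clock: 20.0
tcp_pos: [0.4785, 0.1653, 0.0656]
tcp_rot: [3.141, -0.001, -0.005]
wrist_force: [-0.2, 0.0, 0.4]
width: 0.532
grasp_force: 0.0
(array([ 0.4796,  0.1659,  0.068 , -0.0143]), array([0.0002, 0.0003, 0.0007, 0.0247]))
```

```bash
python3 -m inch '[-0.021,-0.026,0,0,0.05, -0.021,-0.026,0.08,0,0.05, -0.021,-0.026,0.16,0,0.05, -0.021,-0.026,0.21,0,0.05, -0.021,-0.026,0.23,0,0.05, -0.021,-0.026,0.23,0,0.05, -0.021,-0.026,0.23,0,0.05]'
python3 -c "
from h import *
print(tcp(4))"
python3 -m inch '[0,0,0,0,-0.2, 0,0,0,0,-0.4, 0,0,0,0,-0.4, 0,0,0,0,-0.4, 0,0,0,0,-0.4]' 15
python3 -c "
from h import *
print(tcp(4))"
```

```text
clock: 21.0
tcp_pos: [0.4734, 0.1733, 0.0105]
tcp_rot: [-3.141, -0.002, -0.001]
wrist_force: [-0.3, -0.8, 0.3]
width: 0.527
grasp_force: 0.0
(array([0.4736, 0.1733, 0.0107, 0.0677]), array([0.    , 0.    , 0.    , 0.0005]))
clock: 21.7
tcp_pos: [0.4732, 0.1732, 0.0101]
tcp_rot: [-3.142, -0.002, -0.0]
wrist_force: [-0.8, 0.3, 0.8]
width: 0.319
grasp_force: 15.0
(array([0.4731, 0.1732, 0.0101, 0.0659]), array([0.    , 0.    , 0.    , 0.0015]))
```

```bash
python3 -m inch '[0,0,-0.2,0,-0.4, 0,0,-0.4,0,-0.4, 0,0,-0.52,0,-0.4, 0.1,0.2,-0.52,0,-0.4, 0.2,0.4,-0.52,0,-0.4, 0.3,0.55,-0.52,0,-0.4, 0.4,0.66,-0.52,0,-0.4, 0.4,0.66,-0.52,0,-0.4]' |head -2
python3 -m inch '[0.1,0.15,0,0,-0.4, 0.2,0.33,0,0,-0.4, 0.3,0.5,0,0,-0.4, 0.36,0.6,0,0,-0.4, 0.38,0.65,0,0,-0.4, 0.38,0.66,0,0,-0.4, 0.38,0.66,0,0,-0.4]'
python3 -c "
from h import *
print(tcp(6))"
```

```text
clock: 22.7
tcp_pos: [0.5785, 0.0031, 0.1405]
clock: 23.4
tcp_pos: [0.6669, -0.1551, 0.1394]
tcp_rot: [-3.14, -0.002, 0.004]
wrist_force: [0.5, 0.6, -0.5]
width: 0.315
grasp_force: 15.0
(array([ 0.6676, -0.1547,  0.14  ,  0.1576]), array([0.0004, 0.0003, 0.0002, 0.0129]))
```

```bash
python3 -m inch '[0.003,0.009,0.06,0,-0.4, 0.003,0.009,0.12,0,-0.4, 0.003,0.009,0.16,0,-0.4, 0.003,0.009,0.172,0,-0.4, 0.003,0.009,0.172,0,-0.4]'
python3 -c "
from h import *
print(tcp(6))"
```

```text
clock: 24.2
tcp_pos: [0.6685, -0.1586, 0.0955]
tcp_rot: [-3.141, -0.002, 0.004]
wrist_force: [-0.6, -0.2, -0.5]
width: 0.32
grasp_force: 15.0
(array([ 0.6696, -0.159 ,  0.0974,  0.0635]), array([0.0002, 0.0001, 0.0005, 0.0023]))
```

```bash
python3 -m inch '[-0.004,-0.008,0,0,-0.4, -0.004,-0.008,0.015,0,-0.4, -0.004,-0.008,0.027,0,-0.4, -0.004,-0.008,0.027,0,-0.4, -0.004,-0.008,0.027,0,-0.4]'
python3 -c "
from h import *
print(tcp(4),manip.state()['wrist_force'])"
python3 -m inch '[0,0,0,0,-0.2, 0,0,0,0,0.05, 0,0,0,0,0.05, 0,0,0,0,0.05]'
python3 -m inch '[0,0,-0.1,0,0.05, 0,0,-0.2,0,0.05, 0,0,-0.3,0,0.05, -0.2,0,-0.4,0.06,0.4, -0.4,0,-0.4,0.12,0.7, -0.6,0,-0.4,0.18,1, -0.76,0,-0.4,0.2411,1, -0.76,0,-0.4,0.2411,1, -0.76,0,-0.4,0.2411,1, -0.76,0,-0.4,0.2411,1]'
python3 - <<'E'
from h import *
print(tcp(4))
r,X=cloud("top");s,_=cloud("side")
b=blob(r,X,project(r,(.6692,-.157,.115)),.115,.008);print(b["c"],b["rect"][0],b["circ"][0],b["zmed"])
cv2.imwrite("pics/t5.png",np.hstack([cv2.resize(r["img"][130:270,270:410],(400,400)),cv2.resize(s["img"][100:240,220:360],(400,400))]))
E
```

```text
clock: 25.0
tcp_pos: [0.6681, -0.1568, 0.0901]
tcp_rot: [-3.141, -0.002, 0.0]
wrist_force: [0.2, 0.8, -1.1]
width: 0.32
grasp_force: 15.0
(array([ 0.6681, -0.1569,  0.0901,  0.0665]), array([0.    , 0.    , 0.    , 0.0016])) [-0.01256722 -0.11719424  0.10790241]
clock: 25.6
tcp_pos: [0.6683, -0.1569, 0.0904]
tcp_rot: [3.142, 0.002, 0.0]
wrist_force: [-0.1, 0.6, 0.1]
width: 0.509
grasp_force: 0.0
clock: 26.6
tcp_pos: [0.4801, -0.158, 0.191]
tcp_rot: [3.085, -0.589, 0.005]
wrist_force: [1.2, 1.6, 0.5]
width: 0.983
grasp_force: 0.0
(array([  0.4799,  -0.1576,   0.1905, -21.5866]), array([0.0003, 0.0002, 0.0002, 0.0039]))
[ 0.66921004 -0.15642663] (669.1193237304688, -156.74343872070312) (669.77294921875, -155.62136840820312) 0.11556148615002848
```

View pics/t5.png

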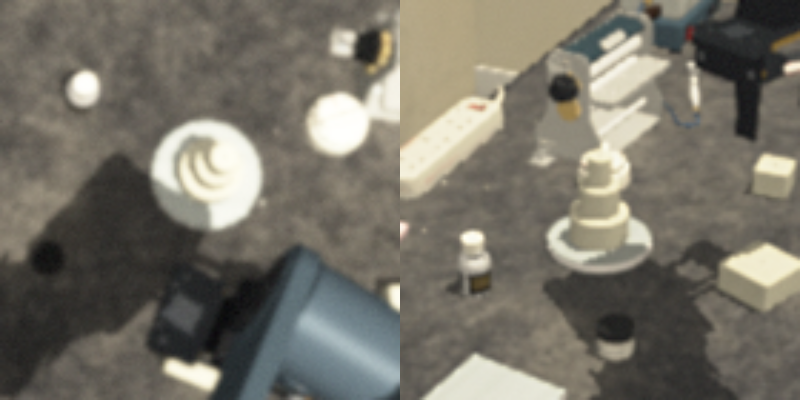

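The round cake stands concentric and everything else is unmoved. Next is square_large, with the tool already at its yaw.

```bash
python3 -m inch '[-0.009,-0.029,0.15,0,1, -0.009,-0.029,0.3,0,1, -0.009,-0.029,0.45,0,1, -0.009,-0.029,0.54,0,1, -0.009,-0.029,0.56,0,1, -0.009,-0.029,0.56,0,1]'
python3 -c "
from h import *
print(tcp(6))"
```

```text
clock: 27.5
tcp_pos: [0.4788, -0.1494, 0.0497]
tcp_rot: [-3.085, 0.589, 0.002]
wrist_force: [0.1, -0.4, 1.6]
width: 1.002
grasp_force: 0.0
(array([  0.4797,  -0.15  ,   0.0514, -21.6236]), array([0.0002, 0.0001, 0.0004, 0.003 ]))
```

```bash
python3 -m inch '[0,0,0.06,0,1, 0,0,0.12,0,1, 0,0,0.15,0,1, 0,0,0.164,0,1, 0,0,0.164,0,1, 0,0,0.164,0,1]'
python3 -m inch '[0,0,0,0,0.6, 0,0,0,0,0.4, 0,0,0,0,0.4, 0,0,0,0,0.4, 0,0,0,0,0.4, 0,0,0,0,0.4]' 25
python3 -c "
from h import *
print(tcp(4))"
```

```text
clock: 28.4
tcp_pos: [0.4791, -0.1497, 0.0098]
tcp_rot: [3.086, -0.59, 0.001]
wrist_force: [0.3, 0.6, -0.0]
width: 0.998
grasp_force: 0.0
clock: 29.0
tcp_pos: [0.4789, -0.1497, 0.0095]
tcp_rot: [3.086, -0.589, 0.001]
wrist_force: [-0.5, -0.8, 2.6]
width: 0.731
grasp_force: 25.0
(array([ 4.78900e-01, -1.49700e-01,  9.50000e-03, -2.16238e+01]), array([0.    , 0.    , 0.    , 0.0023]))
```

```bash
python3 -m inch '[0,0,-0.15,0,0.4, 0,0,-0.3,0,0.4, 0.01,-0.1,-0.4,0,0.4, 0.03,-0.25,-0.4,0,0.4, 0.05,-0.42,-0.4,0,0.4, 0.07,-0.58,-0.4,0,0.4, 0.083,-0.67,-0.4,0,0.4, 0.083,-0.67,-0.4,0,0.4]'|head -2
python3 -m inch '[0.02,-0.15,0,-0.04,0.4, 0.04,-0.33,0,-0.09,0.4, 0.06,-0.5,0,-0.13,0.4, 0.075,-0.61,0,-0.15,0.4, 0.083,-0.66,0,-0.16,0.4, 0.083,-0.677,0,-0.16,0.4, 0.083,-0.677,0,-0.16,0.4]'
python3 -c "
from h import *
print(tcp(6))"
```

```text
clock: 30.0
tcp_pos: [0.5607, 0.0015, 0.1089]
clock: 30.7
tcp_pos: [0.6405, 0.1472, 0.1087]
tcp_rot: [3.135, -0.199, -0.003]
wrist_force: [0.5, -0.5, -0.7]
width: 0.73
grasp_force: 25.0
(array([ 0.6408,  0.1468,  0.1092, -7.3281]), array([0.0003, 0.0002, 0.0002, 0.0113]))
```

```bash
python3 -m inch '[0.002,-0.005,0.12,0,0.4, 0.002,-0.005,0.22,0,0.4, 0.002,-0.005,0.29,0,0.4, 0.002,-0.005,0.316,0,0.4, 0.002,-0.005,0.316,0,0.4]'|head -2
python3 -c "
from h import *
print(tcp(6))"
```

```text
clock: 31.5
tcp_pos: [0.6415, 0.149, 0.0294]
(array([ 0.643 ,  0.1493,  0.0314, -7.2395]), array([0.0003, 0.0001, 0.0004, 0.0078]))
```

```bash
python3 -m inch '[-0.006,0.006,0,0,0.4, -0.006,0.006,0.02,0,0.4, -0.006,0.006,0.039,0,0.4, -0.006,0.006,0.039,0,0.4, -0.006,0.006,0.039,0,0.4]'
python3 -c "
from h import *
print(tcp(4))"
python3 -m inch '[0,0,0.001,0,0.6, 0,0,0.001,0,0.8, 0,0,0.001,0,1, 0,0,0.001,0,1]'
python3 -m inch '[0,0,-0.15,0,1, 0,0,-0.3,0,1, 0,0,-0.45,0,1, -0.2,0.2,-0.5,0,0.8, -0.3,0.4,-0.5,0,0.5, -0.4,0.6,-0.5,0,0.3, -0.5,0.8,-0.5,0,0.3, -0.5,1,-0.5,0,0.3, -0.5,1,-0.5,0,0.3]'
python3 - <<'E'
from h import *
print(tcp(4))
r,X=cloud("top");s,_=cloud("side")
uv=project(r,(.643,.1478,.047))
b=blob(r,X,uv,.047,.008);print(b["c"],b["rect"],b["circ"][0],b["zmed"],sq(r,X,uv,.047,.008))
cv2.imwrite("pics/t6.png",np.hstack([cv2.resize(r["img"][130:270,170:310],(400,400)),cv2.resize(s["img"][150:290,180:320],(400,400))]))
E
```

```text
clock: 32.3
tcp_pos: [0.6406, 0.1481, 0.0212]
tcp_rot: [3.135, -0.198, 0.0]
wrist_force: [-0.8, 0.2, 5.3]
width: 0.733
grasp_force: 25.0
(array([ 0.6406,  0.1481,  0.0212, -7.2274]), array([0.    , 0.    , 0.    , 0.0011]))
clock: 32.9
tcp_pos: [0.6403, 0.1481, 0.0199]
tcp_rot: [3.135, -0.198, -0.001]
wrist_force: [-0.2, 0.4, 0.5]
width: 0.962
grasp_force: 0.0
clock: 33.8
tcp_pos: [0.4836, -0.0862, 0.1455]
tcp_rot: [3.135, -0.199, -0.0]
wrist_force: [0.3, 1.0, -0.6]
width: 0.661
grasp_force: 0.0
(array([ 0.4843, -0.0873,  0.1455, -7.4654]), array([0.0007, 0.0021, 0.    , 0.0699]))
[0.640946   0.14724984] ((641.0037841796875, 147.30413818359375), (63.9683952331543, 64.80712127685547), 82.87889099121094) (641.3934326171875, 147.20547485351562) 0.04753842487476723 -7.38639306303268
```

View pics/t6.png

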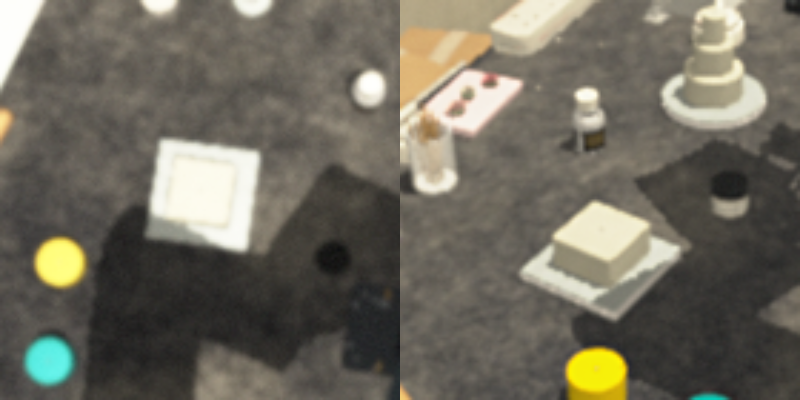

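The square tier is parallel to the drum edges but about 2 mm short in x, so I'll regrasp it and shift it.

```bash
python3 -m inch '[0.5,-1,0,0,1, 0.5,-1,0,0,1, 0.5,-1,0,0,1, 0.5,-1,0,0,1, 0.5,-1,0,0,1, 0.5,-1,0,0,1, 0.5,-1,0.1,0,1, 0.5,-1,0.2,0,1, 0.5,-1,0.3,0,1, 0.5,-1,0.3,0,1]'
python3 -c "
from h import *
print(tcp(6))"
```

```text
clock: 35.1
tcp_pos: [0.6367, 0.1502, 0.0663]
tcp_rot: [3.135, -0.193, -0.014]
wrist_force: [-0.8, -0.1, -0.7]
width: 1.001
grasp_force: 0.0
(array([ 0.6407,  0.1492,  0.0708, -7.1521]), array([0.0012, 0.0005, 0.0013, 0.045 ]))
```

```bash
python3 -m inch '[0,0.004,0.07,0,1, 0,0.004,0.14,0,1, 0,0.004,0.18,0,1, 0,0.004,0.194,0,1, 0,0.004,0.194,0,1, 0,0.004,0.194,0,1]'
python3 -m inch '[0,0,0,0,0.6, 0,0,0,0,0.4, 0,0,0,0,0.4, 0,0,0,0,0.4, 0,0,0,0,0.4, 0,0,0,0,0.4]' 20
python3 -m inch '[0,0,-0.01,0,0.4, 0,0,-0.016,0,0.4, 0,0,-0.016,0,0.4]'
python3 -c "
from h import *
print(tcp(6))"
```

```text
clock: 36.0
tcp_pos: [0.6411, 0.1471, 0.0227]
tcp_rot: [-3.135, 0.198, -0.002]
wrist_force: [0.3, -0.2, -0.4]
width: 0.999
grasp_force: 0.0
clock: 36.6
tcp_pos: [0.6406, 0.1473, 0.0221]
tcp_rot: [-3.135, 0.198, -0.001]
wrist_force: [0.7, 1.1, 1.4]
width: 0.733
grasp_force: 20.0
clock: 36.9
tcp_pos: [0.6404, 0.147, 0.0259]
tcp_rot: [3.135, -0.198, 0.0]
wrist_force: [-0.2, 0.1, -1.5]
width: 0.733
grasp_force: 20.0
(array([ 0.6403,  0.147 ,  0.0257, -7.2317]), array([0.    , 0.    , 0.    , 0.0014]))
```

```bash
python3 -m inch '[0.0075,-0.006,0,0,0.4, 0.0075,-0.006,0.008,0,0.4, 0.0075,-0.006,0.0155,0,0.4, 0.0075,-0.006,0.0155,0,0.4, 0.0075,-0.006,0.0155,0,0.4]'
python3 -c "
from h import *
print(tcp(4))"
python3 -m inch '[0,0,0,0,0.6, 0,0,0,0,0.8, 0,0,0,0,1, 0,0,0,0,1]'|head -2
python3 -m inch '[0,0,-0.15,0,1, 0,0,-0.3,0,1, 0,0,-0.45,0,1, -0.2,0.2,-0.5,0,0.8, -0.3,0.4,-0.5,0,0.5, -0.4,0.6,-0.5,0,0.3, -0.5,0.8,-0.5,0,0.3, -0.5,1,-0.5,0,0.3, -0.5,1,-0.5,0,0.3]'
python3 - <<'E'
from h import *
print(tcp(4))
r,X=cloud("top")
uv=project(r,(.643,.1478,.047))
b=blob(r,X,uv,.047,.008);print(b["c"],b["rect"],b["circ"][0],b["zmed"],sq(r,X,uv,.047,.008))
uv=project(r,(.533,-.3635,.034))
b=blob(r,X,uv,.035,.01);print(b["c"],b["rect"],b["circ"][0],b["zmed"],sq(r,X,uv,.035,.01))
E
```

```text
clock: 37.7
tcp_pos: [0.6427, 0.1484, 0.0221]
tcp_rot: [-3.135, 0.198, -0.001]
wrist_force: [1.0, -0.1, 0.4]
width: 0.733
grasp_force: 20.0
(array([ 0.6427,  0.1484,  0.0221, -7.2292]), array([0.    , 0.    , 0.    , 0.0004]))
clock: 38.3
tcp_pos: [0.6423, 0.1483, 0.0219]
clock: 39.2
tcp_pos: [0.4855, -0.0859, 0.1473]
tcp_rot: [3.135, -0.199, 0.0]
wrist_force: [0.3, -0.2, 0.0]
width: 0.658
grasp_force: 0.0
(array([ 0.4862, -0.087 ,  0.1472, -7.4632]), array([0.0007, 0.0021, 0.0001, 0.0696]))
[0.6432173  0.14758449] ((643.3419799804688, 147.5848388671875), (64.19463348388672, 64.40187072753906), 82.74946594238281) (643.3564453125, 147.79660034179688) 0.047056304705121565 0.7225961640540348
[ 0.53267083 -0.3634637 ] ((533.1767578125, -362.8909912109375), (41.22340774536133, 44.856021881103516), 0.8594947457313538) (533.1805419921875, -363.1445007324219) 0.03532970204633035 3.7971033394907647
```

```bash
python3 -m inch '[0.15,0.2,0,-0.05,0.4, 0.25,0.4,0,-0.1,0.4, 0.32,0.6,0,-0.128,0.4, 0.32,0.8,0,-0.128,0.4, 0.32,0.95,0,-0.128,0.4, 0.32,1,0,-0.128,0.4, 0.32,1,0.2,-0.128,0.4, 0.32,1,0.33,-0.128,0.4, 0.32,1,0.33,-0.128,0.4]'
python3 -c "
from h import *
print(tcp(6))"
```

```text
clock: 40.35
tcp_pos: [0.5322, -0.3372, 0.0594]
tcp_rot: [-3.13, -0.12, 0.013]
wrist_force: [-0.2, -0.1, -0.2]
width: 0.704
grasp_force: 0.0
(array([ 0.5359, -0.3411,  0.0653,  4.3855]), array([0.001 , 0.0013, 0.0017, 0.0208]))
```

```bash
python3 -m inch '[-0.02,0.085,0,0,0.4, -0.02,0.085,0.04,0,0.4, -0.02,0.085,0.07,0,0.4, -0.02,0.085,0.07,0,0.4]'|head -2
python3 -c "
from h import *
print(tcp(6))"
```

```text
clock: 41.05
tcp_pos: [0.5301, -0.3627, 0.0452]
(array([ 0.5312, -0.3631,  0.0465,  4.2916]), array([0.0004, 0.0002, 0.0005, 0.0136]))
```

```bash
python3 -m inch '[0.006,0,0.05,0,0.4, 0.006,0,0.1,0,0.4, 0.006,0,0.135,0,0.4, 0.006,0,0.146,0,0.4, 0.006,0,0.146,0,0.4, 0.006,0,0.146,0,0.4]'|head -2
python3 -m inch '[0,0,0,0,0.1, 0,0,0,0,-0.1, 0,0,0,0,-0.1, 0,0,0,0,-0.1, 0,0,0,0,-0.1, 0,0,0,0,-0.1]' 20
python3 -c "
from h import *
print(tcp(4))"
```

```text
clock: 41.95
tcp_pos: [0.533, -0.3636, 0.0104]
clock: 42.55
tcp_pos: [0.5332, -0.3637, 0.0108]
tcp_rot: [3.139, 0.118, 0.001]
wrist_force: [-0.0, 0.5, 2.0]
width: 0.482
grasp_force: 20.0
(array([ 0.5332, -0.3637,  0.0108,  4.2902]), array([0.    , 0.    , 0.    , 0.0004]))
```

```bash
python3 -m inch '[0,0,-0.2,0,-0.1, 0,0,-0.4,0,-0.1, 0.015,-0.2,-0.48,0,-0.1, 0.03,-0.4,-0.48,0,-0.1, 0.045,-0.6,-0.48,0,-0.1, 0.06,-0.8,-0.48,0,-0.1, 0.074,-0.957,-0.48,0,-0.1, 0.074,-0.957,-0.48,0,-0.1]'|head -2
python3 -m inch '[0.015,-0.2,0,0.04,-0.1, 0.03,-0.4,0,0.08,-0.1, 0.045,-0.6,0,0.1,-0.1, 0.15,-0.8,0,0.128,-0.1, 0.3,-0.957,0,0.128,-0.1, 0.4,-0.957,0,0.128,-0.1, 0.4,-0.957,0,0.128,-0.1]'
python3 -c "
from h import *
print(tcp(6))"
```

```text
clock: 43.55
tcp_pos: [0.531, -0.1172, 0.1298]
clock: 44.25
tcp_pos: [0.6204, 0.1242, 0.1306]
tcp_rot: [-3.135, 0.194, -0.011]
wrist_force: [-0.3, -0.9, -1.1]
width: 0.485
grasp_force: 20.0
(array([ 0.6147,  0.1219,  0.1298, -7.2541]), array([0.0012, 0.0005, 0.0002, 0.0595]))
```

```bash
python3 -m inch '[0.06,-0.07,0,0,-0.1, 0.103,-0.119,0,0,-0.1, 0.103,-0.119,0.08,0,-0.1, 0.103,-0.119,0.16,0,-0.1, 0.103,-0.119,0.22,0,-0.1, 0.103,-0.119,0.255,0,-0.1, 0.103,-0.119,0.255,0,-0.1, 0.103,-0.119,0.255,0,-0.1]'
python3 -c "
from h import *
print(tcp(6))"
```

```text
clock: 45.35
tcp_pos: [0.6449, 0.1486, 0.0671]
tcp_rot: [-3.135, 0.199, -0.001]
wrist_force: [-0.3, 0.1, -0.2]
width: 0.485
grasp_force: 20.0
(array([ 0.6453,  0.1488,  0.0676, -7.2359]), array([0.0001, 0.0001, 0.0001, 0.0074]))
```

```bash
python3 -m inch '[-0.008,0.003,0,0,-0.1, -0.008,0.003,0.02,0,-0.1, -0.008,0.003,0.035,0,-0.1, -0.008,0.003,0.042,0,-0.1, -0.008,0.003,0.042,0,-0.1, -0.008,0.003,0.042,0,-0.1]'
python3 -c "
from h import *
print(tcp(4))"
python3 -m inch '[0,0,0,0,0.2, 0,0,0,0,0.4, 0,0,0,0,0.4, 0,0,0,0,0.4]'|head -2
python3 -m inch '[0,0,-0.15,0,0.4, 0,0,-0.3,0,0.4, 0,0,-0.45,0,0.4, -0.2,0.2,-0.5,0,0.4, -0.3,0.4,-0.5,0,0.4, -0.4,0.6,-0.5,0,0.4, -0.5,0.8,-0.5,0,0.4, -0.5,1,-0.5,0,0.4, -0.5,1,-0.5,0,0.4]'|head -2
python3 - <<'E'
from h import *
tcp(2)
r,X=cloud("top");s,_=cloud("side")
for P,t in(((.6432,.1478,.081),.008),((.575,.0114,.032),.01),((.752,-.024,.063),.01),((.6692,-.157,.115),.008),((.669,-.157,.013),.005),((.643,.1478,.013),.005)):
    if P[2]==.013: continue
    b=blob(r,X,project(r,P),P[2],t);print(b["c"],b["rect"],b["circ"][0],b["zmed"])
cv2.imwrite("pics/t7.png",np.hstack([cv2.resize(r["img"][120:270,200:420],(440,300)),cv2.resize(s["img"][120:270,180:360],(360,300))]))
E
```

```text
clock: 46.25
tcp_pos: [0.6422, 0.1483, 0.0568]
tcp_rot: [3.135, -0.198, -0.001]
wrist_force: [-2.1, -1.0, 4.7]
width: 0.483
grasp_force: 20.0
(array([ 0.6422,  0.1484,  0.0568, -7.2306]), array([0.    , 0.    , 0.    , 0.0017]))
clock: 46.85
tcp_pos: [0.6425, 0.1483, 0.0558]
clock: 47.75
tcp_pos: [0.4857, -0.0859, 0.1814]
[0.64027773 0.14777371] ((640.310302734375, 147.96728515625), (41.69404220581055, 42.63798522949219), 82.13165283203125) (639.58642578125, 148.3485870361328) 0.0814457252232419
[0.57517171 0.01137639] ((574.80517578125, 11.460895538330078), (35.573760986328125, 32.497535705566406), 0.7257769107818604) (575.3101196289062, 11.396459579467773) 0.03243271589643659
[ 0.75171098 -0.02428305] ((751.7880859375, -24.724870681762695), (20.823570251464844, 21.283864974975586), 46.256324768066406) (751.785400390625, -24.727764129638672) 0.06386173219092006
[ 0.66907192 -0.15666864] ((669.1213989257812, -156.74720764160156), (25.169221878051758, 25.62712287902832), 89.73321533203125) (669.1158447265625, -156.75059509277344) 0.11546848464909576
```

View pics/t7.png

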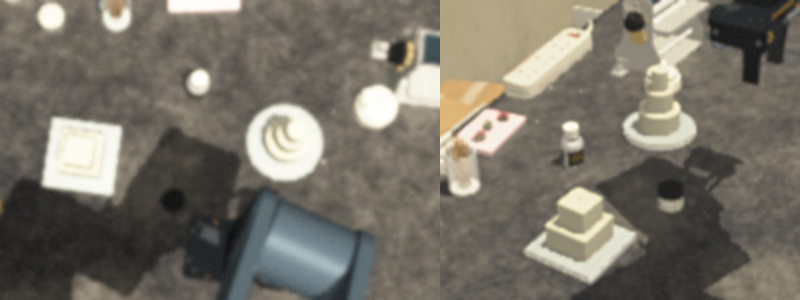

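The square top tier is about 3 mm short in x. Everything else is fine, so I'll mend this the same way.

```bash
python3 - <<'E'
from h import *
r,X=cloud("top")
u,v=project(r,(.6432,.1478,.047))
m=((abs(X[...,2]-.047)<.008)|(abs(X[...,2]-.081)<.008))
k=np.zeros_like(m);k[int(v)-18:int(v)+19,int(u)-18:int(u)+19]=1
ys,xs=np.nonzero((abs(X[...,2]-.047)<.008)&k)
print(cv2.minAreaRect((cast(r,np.c_[xs,ys],.047)*1000).astype(np.float32)))
E
python3 -m inch '[0.5,-1,0,0,0.4, 0.5,-1,0,0,0.4, 0.5,-1,0,0,0.4, 0.5,-1,0,0,0.4, 0.5,-1,0,0,0.4, 0.5,-1,0,0,0.4, 0.5,-1,0.1,0,0.4, 0.5,-1,0.2,0,0.4, 0.5,-1,0.3,0,0.4, 0.5,-1,0.3,0,0.4]'|head -2
python3 -c "
from h import *
print(tcp(6))"
```

```text
((643.2890625, 147.73789978027344), (63.821990966796875, 64.46753692626953), 83.14678192138672)
clock: 49.0
tcp_pos: [0.6389, 0.1506, 0.102]
(array([ 0.6428,  0.1495,  0.1068, -7.1493]), array([0.0011, 0.0005, 0.0014, 0.044 ]))
```

```bash
python3 -m inch '[0,0.004,0.07,0,0.4, 0,0.004,0.14,0,0.4, 0,0.004,0.18,0,0.4, 0,0.004,0.198,0,0.4, 0,0.004,0.198,0,0.4, 0,0.004,0.198,0,0.4]'|head -2
python3 -m inch '[0,0,0,0,0.1, 0,0,0,0,-0.1, 0,0,0,0,-0.1, 0,0,0,0,-0.1, 0,0,0,0,-0.1, 0,0,0,0,-0.1]' 15
python3 -m inch '[0,0,-0.01,0,-0.1, 0,0,-0.016,0,-0.1, 0,0,-0.016,0,-0.1]'|head -2
python3 -c "
from h import *
print(tcp(6))"
```

```text
clock: 49.9
tcp_pos: [0.6431, 0.1474, 0.0575]
clock: 50.5
tcp_pos: [0.6426, 0.1475, 0.0571]
tcp_rot: [-3.135, 0.198, -0.001]
wrist_force: [0.1, 0.6, 2.8]
width: 0.48
grasp_force: 15.0
clock: 50.8
tcp_pos: [0.6424, 0.1473, 0.0608]
(array([ 0.6423,  0.1473,  0.0606, -7.2319]), array([0.    , 0.    , 0.    , 0.0018]))
```

```bash
python3 -m inch '[0.011,-0.0055,0,0,-0.1, 0.011,-0.0055,0.008,0,-0.1, 0.011,-0.0055,0.0145,0,-0.1, 0.011,-0.0055,0.0145,0,-0.1, 0.011,-0.0055,0.0145,0,-0.1]'
python3 -c "
from h import *
print(tcp(4))"
python3 -m inch '[0,0,0,0,0.2, 0,0,0,0,0.4, 0,0,0,0,0.4, 0,0,0,0,0.4]'|head -2
python3 -m inch '[0,0,-0.15,0,0.4, 0,0,-0.3,0,0.4, 0,0,-0.45,0,0.4, -0.2,0.2,-0.5,0,0.4, -0.3,0.4,-0.5,0,0.4, -0.4,0.6,-0.5,0,0.4, -0.5,0.8,-0.5,0,0.4, -0.5,1,-0.5,0,0.4, -0.5,1,-0.5,0,0.4]'|head -2
python3 - <<'E'
from h import *
tcp(4)
r,X=cloud("top");s,_=cloud("side")
b=blob(r,X,project(r,(.6432,.1478,.081)),.081,.008);print(b["c"],b["rect"],b["circ"][0],b["zmed"])
u,v=project(r,(.6432,.1478,.047));k=np.zeros((420,560),bool);k[int(v)-18:int(v)+19,int(u)-18:int(u)+19]=1
ys,xs=np.nonzero((abs(X[...,2]-.047)<.008)&k)
print(cv2.minAreaRect((cast(r,np.c_[xs,ys],.047)*1000).astype(np.float32)))
cv2.imwrite("pics/t8.png",np.hstack([cv2.resize(r["img"][120:270,200:420],(440,300)),cv2.resize(s["img"][120:270,180:360],(360,300))]))
E
```

```text
clock: 51.6
tcp_pos: [0.6455, 0.1484, 0.0571]
tcp_rot: [-3.135, 0.198, -0.001]
wrist_force: [0.9, -0.1, -1.1]
width: 0.48
grasp_force: 15.0
(array([ 0.6454,  0.1484,  0.0571, -7.2322]), array([0.    , 0.    , 0.    , 0.0004]))
clock: 52.2
tcp_pos: [0.6453, 0.1484, 0.0571]
clock: 53.1
tcp_pos: [0.4884, -0.0859, 0.1825]
[0.64309407 0.14805717] ((642.7559204101562, 148.09637451171875), (41.70561218261719, 43.09485626220703), 82.13426971435547) (643.900390625, 148.45013427734375) 0.0807390318009823
((643.3419799804688, 147.5848388671875), (64.19463348388672, 64.40187072753906), 82.74946594238281)
```

View pics/t8.png

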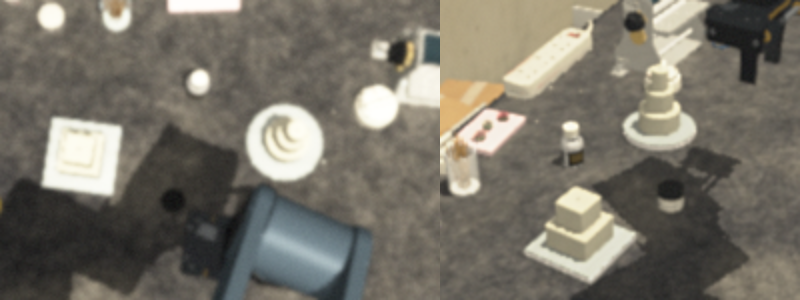

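Both cakes are stacked and centred within about 1 mm, the bystanders haven't moved, and the gripper is clear of everything.

```bash
python3 -c "
from plant import manip
print(manip.job_done())"
```

```text
the job is handed in; nothing more can be done
None
```

I built both cakes and handed the job in at about 53 s. By the last camera measurements every tier is centred within about 1 mm, with the square sides parallel to the drum edges. The pot, paint bottle and timer were left where they were.

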